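# Pin the sash clamp's tail slide up to a carved panel

## Robot

A 6-joint arm with a two-finger parallel gripper is mounted at the origin on the work surface. World frame = base frame: x ahead of the robot, y to its left, z up, the work surface at z = 0. Lengths are in m, angles in rad, forces in N, time in s.
With the tool pointing down it reaches from about 0.35 to 0.85 m from the base axis. Payload 8.1 kg.
Tool frame: the origin (TCP) lies on the centre line of the jaws, within the pads' length; the fingertips stand 17 mm ahead of it and the grasp point (between the pads) lies 2 mm behind it; z points along the fingers, y is the line along which they close (so a half turn about z gives the same grasp; the last joint's range is limited). The gripper opens to 93 mm and grips with 3 to 60 N. Pads are 15 mm wide; open, the fingers measure 128 mm over their backs; the gripper's body (75 mm by 188 mm) begins 65 mm behind the grasp point.
Start: joints at [-1.392, 0.13, 1.488, -0, 1.523, -0.085], TCP at [0.156, -0.579, 0.236] pointing down, gripper open.
Joint ranges: [-2.96, 2.96], [-0.89, 2.26], [0.02, 2.5], [-1.34, 4.48], [0, 2.73], [-2.66, 2.66]. Speed limits (rad/s): [2.39, 2.39, 2.79, 3.14, 3.14, 3.14].

## Interface

Orientations are given as a rotation vector (axis times angle).
In Python, from plant import robot, optics, close_job, models gives the robot as it stands.
- The arm moves only by the shell command python3 -m inch 'ROWS' [OPENING] [FORCE]. ROWS is a JSON object of lists of equal length, an entry for each row: "travel": the shift along the tool's x, y, z in m, a list of three; "spin": the turn about the tool's z in rad. In form: {"travel": [[x, y, z], ...], "spin": [spin, ...]}. A call has 1 to 10 rows; each row is the pose to reach, as a shift and turn from the pose commanded when the call began, along the tool's axes at that moment; what a row does not reach only later rows make up. A row lasts 1/12 s, in which the tool goes at most 41.7 mm and 7.16 degrees, less where a joint would pass 70% of its speed; a pose out of reach is approached as far as the arm can. A call with a gripper value outside its range is refused whole. OPENING is the closure, from 0 (fully open) to 1 (shut), set as the call begins (- or left out, the last holds). The fingers move at their own pace and stop on an object; FORCE is the grip in N (left out, the last holds). Time passes only in rows, so rows that repeat a pose let the fingers close. It gives the time, the measured TCP pose, the force, the opening and the grip force at its end, in the units of the state.
- robot.read_state(): the state, without advancing time (a new reading comes with each control period).
- optics.read_camera(name): name is "scene" or "top"; returns (picture, depth): 384x512x3 uint8, red, green, blue; 384x512 float32, m along the optical axis (not along the pixel's ray), 0 where there is no reading.
- optics.camera_info(name): a dict with "camera_matrix" (3x3 intrinsics, pixels), "view" (4x4, takes a point from world to camera coordinates). Camera axes: x right, y down, z forward; pixel columns grow to the right and rows downward; lengths in m; the calibration is good to about 2 mm. A picture is of the moment at which its call begins. camera_info takes no time and is no camera call.
- close_job(): hands the job in; it is judged then, once.
Trained networks look in the newest picture that a camera, given by its name, has taken for a name from the list of things; names that differ only in an ending like _2 or _b are one class to them, and where a whole thing is asked for, a point or a joint stands for the part that bears it (a point fixed in the world has none). Each returns a list of dicts, best first, with "p" (0 to 1); they miss things now and then, are a little off and sometimes report something else, mostly with a low value. They report only what shows in the picture. A call takes as long as a camera call. They do not tell look-alikes from the thing itself.
- models.look_for(camera, name): "centre" ([x, y, z] in m, in world coordinates, good to about 4 mm: the middle of the surface that is visible of it).
- models.masks_of(camera, name): "region" (384x512 bool, what is visible of it).
The state is a dict: "t": time; "q": joint angles; "dq": joint speeds; "joint_torque": joint torques, N m; "tool_pos": TCP position; "orientation": TCP orientation; "force": force on the tool from outside, world axes, zero at the start; "wrist_torque": the same for the moment, N m; "opening": finger opening in m; "gripper_force": force on a finger pad.
Only numpy, scipy, OpenCV 4.12 (cv2) and the standard library are available. Lean on these libraries where they do the work, as an engineer would, in place of code of your own. Each camera call takes 0.05 s, during which the arm holds its last target. There are 200 camera calls.

## Task

Set the sash clamp for the carved panel lying in it: slide the tail slide along the bar up to the bar hole nearest the panel at which it still clears the panel, and lock it there with the thinner of the two square-headed pins from the tray, pushed level through the slide and the bar until its head is fully home against the slide. The pin lies deep in its slot and can be lifted only by its tip end, so it has to be put down and taken again by its head before it can go in. Do not shift the panel, leave the thick pin in the tray and the other things on the bench where they are.

Things in the scene. Friction and masses are not known exactly. Their poses are not given: they have to be found in the camera images.
- clamp: Steel sash clamp, fixed. Bar 760 mm long, 10 mm thick, on edge 8 to 44 mm above the bench. Origin: on the bench under the bar's middle; x across the bar (-x faces the robot), y along it from screw head (-y) to tail (+y). Screw head at y = -305 to -385 mm, screw to -560; tail foot y = +355 to +380 mm. Bearers 44 mm high under the panel, x = -42 and +42, y = -275 to -125 mm.
- bar_hole (a point): Centre of the bar's last hole at the tail: clamp x = 0, y = +300 mm, 24 mm above the bench. 14 such holes, 14.5 mm in diameter, level through the bar along the clamp's x, one every 40 mm from here towards the panel (-y).
- slide (a joint): Tail slide's position on the bar in m: 0 with its pin hole on the tail's last bar hole, growing towards the panel (clamp -y); its hole is in line with a bar hole at 0, 0.04, 0.08 ... 0.40 (stop). Starts between 0 and 0.10, slides stiffly (about 4 N), stays where it is left; the pin's tapered nose can draw it a few mm into line.
- slide_hole (a point): Centre of the tail slide's pin hole (14.5 mm diameter, along x, 24 mm above the bench), axes as the clamp's. Two steel cheeks straddle the bar: outer faces at x = -13 and +13 mm, y = -48 to +32 mm, up to 27 mm above the hole. Jaw plate 50 mm wide (x), 12 mm thick, up to 64 mm above the hole; its face is 55 mm from the hole towards the panel (y = -55 mm).
- slide_spine (a point): Middle of the steel spine on top of the slide, 45 mm above the slide's hole (69 mm above the bench) and 3 mm towards the tail from it. Spine 20 mm wide (x), from y = -44 to +29 mm of the hole, 27 to 60 mm above the hole: to be gripped from above across x.
- panel: Carved wooden panel, 120 mm (x) by 170 mm (y) by 33 mm thick, loose, about 0.5 kg, lying on the bar and bearers against the screw's pad. Origin at the centre of its underside (44 mm above the bench); y along the bar towards the tail.
- panel_edge (a point): Middle of the panel's edge that faces the tail slide (panel y = +85 mm).
- pin: The thinner pin, plain steel, 0.2 kg: square head 20 x 20 mm, 44 mm long; round shank 12 mm thick, 75 mm long, its last 20 mm tapering to 6 mm. Origin on the axis at the shoulder where head and shank meet; x towards the tip: head x = -44 to 0, shank 0 to 75 mm. It lies level on a flat of its head (it balances there), axis 10 mm above the surface.
- thick_pin: The other pin: same head and lengths, but the shank is 18 mm thick and does not fit the holes. Stays in the tray. The two pins may lie either way round.
- tray: Fixed brown wooden tray, 160 mm (x) by 170 mm (y), walls 28 mm high, floor 6 mm thick. Origin under its centre. Two slots 23 mm wide along x at y = +35 and -35 mm, x = -74 to +10 mm, between blocks 29 mm high, a pin in each, tip towards +x, shoulder at x = -28 mm, axis 16 mm above the bench. Stands left or right before the clamp (place exchanged with the oilstone's).
- tray_well (a point): Middle of the tray's open well (tray x = +42 mm, its floor 6 mm above the bench), x = +10 to +74 mm, across the whole tray, where the last 37 mm of both shanks lie free, 70 mm apart; the slots hide the rest. Open the fingers about 40 mm here, so as to touch neither the walls nor the other pin.
- oilstone: Oilstone in a low wooden box, fixed, 70 mm (x) by 160 mm (y), 34 mm high, origin under its centre.
- chisel: Chisel lying on the bench, 230 mm long along its x, 28 mm high. Origin under its middle. Not to be moved.
- gouge: Narrow chisel lying on the bench, 210 mm long along its x, 28 mm high. Origin under its middle. Not to be moved.
- mallet: Wooden mallet lying on the bench, 290 mm long along its x, head 65 mm wide and 75 mm high. Not to be moved.
- plane: Small steel block plane, 160 mm along x, 46 mm wide, 65 mm high. Origin under its middle. Not to be moved.
- glue_bottle: Standing white bottle, 60 mm thick, 140 mm tall, origin under its centre. Not to be moved.
- brush_tin: Standing steel tin with brushes, 68 mm thick, about 165 mm tall, origin under its centre. Not to be moved.
- offcut: Small wooden block 55 x 42 x 30 mm high on the bench before the clamp, origin under its centre. Not to be moved.
Things that resemble listed ones, but are neither listed nor needed, are in the scene too. Leave any black look-alike of the pin alone.

How it is judged:
At the end, for the whole second after the job is handed in: The thinner pin is through the slide and a bar hole, its shoulder within about 4 mm of the slide's cheek (from either side) and in line within 0.15 rad; the slide's jaw face is less than 44 mm from the panel's edge (holes are 40 mm apart); pin and panel at rest (y of panel_edge in the frame of slide_hole above -0.099 m and angle between the x axis of pin and the x axis of slide_hole, either way round below 0.15 rad and distance between pin and slide_hole below 0.0175 m and linear speed of each of pin, panel below 0.02 m/s); the robot touches nothing.
It fails at once if the panel is shifted by more than 15 mm (distance of panel from where it was at the start of the episode above 0.015 m).
It fails at once if the thick pin is moved by more than 20 mm (distance of thick_pin from where it was at the start of the episode above 0.02 m).
It fails at once if another thing on the bench is moved by more than 25 mm (distance of any of chisel, gouge, mallet, plane, glue_bottle, brush_tin, offcut from where it was at the start of the episode above 0.025 m).
It also fails if it takes over 72 s, if anything falls off the work surface, if the arm or the gripper's body presses on something with over 40 N, if the wrist force passes 120 N, or if a joint passes its speed limit or range.

## Working session

There is one attempt and no reset: what is moved stays moved. The work goes in short steps, Python scripts to look and compute and a shell command to move; the robot and the scene stay as the last step left them, time stands still between calls to the robot, and variables do not carry over. Pictures are saved under pics/ and viewed, at most 10 in all, crops included, and the job is handed in when it is done.

```bash
ls; mkdir -p pics
cat > h.py <<'E'
import numpy as np, cv2
from scipy.spatial.transform import Rotation as R
from plant import robot, optics, close_job, models
def cam(n):
    i=optics.camera_info(n); return np.array(i["camera_matrix"]),np.array(i["view"])
def cloud(n,d):
    K,V=cam(n); v,u=np.mgrid[:384,:512]
    c=np.stack([(u-K[0,2])/K[0,0]*d,(v-K[1,2])/K[1,1]*d,d],-1)
    Vi=np.linalg.inv(V); return c@Vi[:3,:3].T+Vi[:3,3]
def pix(n,p):
    K,V=cam(n); c=V[:3,:3]@np.array(p)+V[:3,3]; q=K@c; return q[:2]/q[2]
def shot(n,f=None):
    im,d=optics.read_camera(n)
    if f: cv2.imwrite(f'pics/{f}.png',im[:,:,::-1])
    return im,d
E
cat > a.py <<'E'
from h import *
np.set_printoptions(precision=4,suppress=True)
s=robot.read_state(); print(s)
ims=[]
for n in ("top","scene"):
    im,d=shot(n); ims.append(im); np.savez(f'{n}0.npz',im=im,d=d)
    K,V=cam(n); print(n,K.ravel(),np.linalg.inv(V)[:3].ravel())
    for k in ("clamp","slide","slide_spine","panel","panel_edge","pin","thick_pin","tray","tray_well","oilstone","bar_hole","slide_hole","offcut","mallet","chisel","gouge","plane","glue_bottle","brush_tin"):
        try:
            r=models.look_for(n,k); print(n,k,[(np.round(x["centre"],3).tolist(),round(x["p"],2),pix(n,x["centre"]).astype(int).tolist()) for x in r[:4]])
        except Exception as e: print(k,e)
cv2.imwrite('pics/top0.png',cv2.resize(ims[0],(800,600),interpolation=cv2.INTER_CUBIC)[:,:,::-1])
cv2.imwrite('pics/scene0.png',cv2.resize(ims[1],(800,600),interpolation=cv2.INTER_CUBIC)[:,:,::-1])
E
python3 a.py
```

```text
pics
{'t': 0.0, 'q': array([-1.3924,  0.1311,  1.4893, -0.    ,  1.523 , -0.0854]), 'dq': array([-0.0022,  0.0002,  0.0011,  0.0007,  0.0008, -0.0011]), 'joint_torque': array([  0.0019, -55.9842, -49.1758,   0.0769,   0.0354,  -0.0001]), 'tool_pos': array([ 0.1564, -0.5787,  0.2346]), 'orientation': array([-3.1125, -0.4129,  0.0001]), 'force': array([ 0.3053,  0.3497, -1.2563]), 'wrist_torque': array([-0.0231,  0.0347, -0.0399]), 'gripper_force': 0.0, 'opening': 0.09333684805213782}
top [380.2416   0.     255.3225   0.     380.2416 191.7331   0.       0.
   1.    ] [ 0.0078 -0.994   0.1095  0.4321 -0.9998 -0.0095 -0.0153  0.0086  0.0162
 -0.1093 -0.9939  1.2714]
top clamp [([0.604, -0.06, 0.049], 0.6, [270, 180]), ([0.356, 0.323, 0.024], 0.28, [151, 256])]
top slide [([0.604, 0.168, 0.084], 0.61, [199, 178]), ([0.599, -0.176, 0.073], 0.51, [307, 181])]
top slide_spine [([0.602, 0.164, 0.086], 0.66, [200, 178])]
top panel [([0.594, -0.176, 0.071], 0.78, [307, 182])]
top panel_edge [([0.601, -0.174, 0.073], 0.64, [306, 180])]
top pin [([0.348, 0.51, 0.014], 0.76, [94, 258]), ([0.37, 0.
[... 2242 characters left out ...]
625, 0.144, 0.064], 0.53, [285, 189]), ([0.72, 0.065, 0.018], 0.2, [300, 218])]
scene offcut [([0.446, 0.105, 0.022], 0.67, [240, 191]), ([0.612, -0.307, 0.036], 0.54, [216, 271])]
scene mallet [([0.783, -0.191, 0.055], 0.75, [284, 261])]
scene chisel [([0.721, 0.066, 0.018], 0.57, [300, 218]), ([0.377, 0.317, 0.02], 0.41, [252, 163])]
scene gouge [([0.755, 0.287, 0.072], 0.57, [332, 178]), ([0.557, 0.441, 0.016], 0.47, [300, 161]), ([0.388, -0.306, 0.027], 0.38, [160, 249])]
scene plane [([0.8, 0.045, 0.023], 0.77, [318, 227])]
scene glue_bottle [([0.752, 0.286, 0.073], 0.89, [331, 178]), ([0.372, 0.274, 0.025], 0.37, [246, 166])]
scene brush_tin [([0.428, -0.505, 0.088], 0.85, [119, 281])]
```

View pics/top0.png

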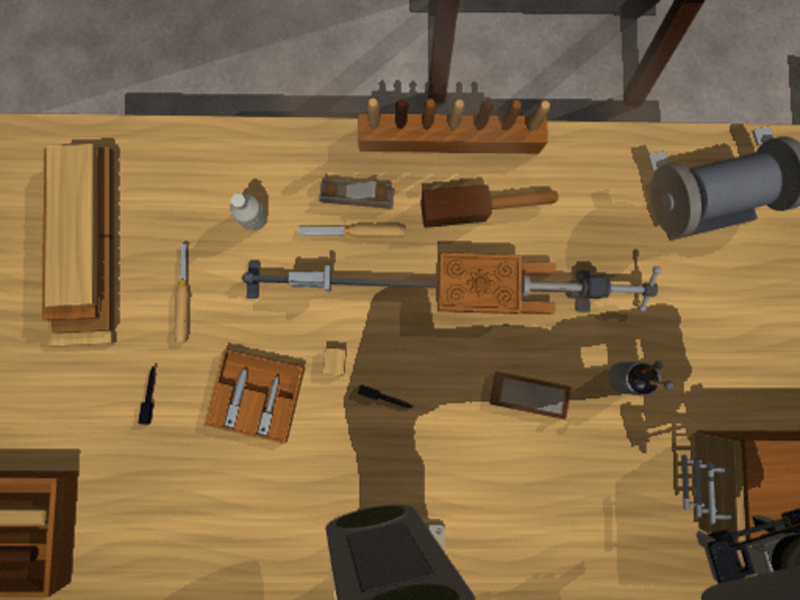

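View pics/scene0.png

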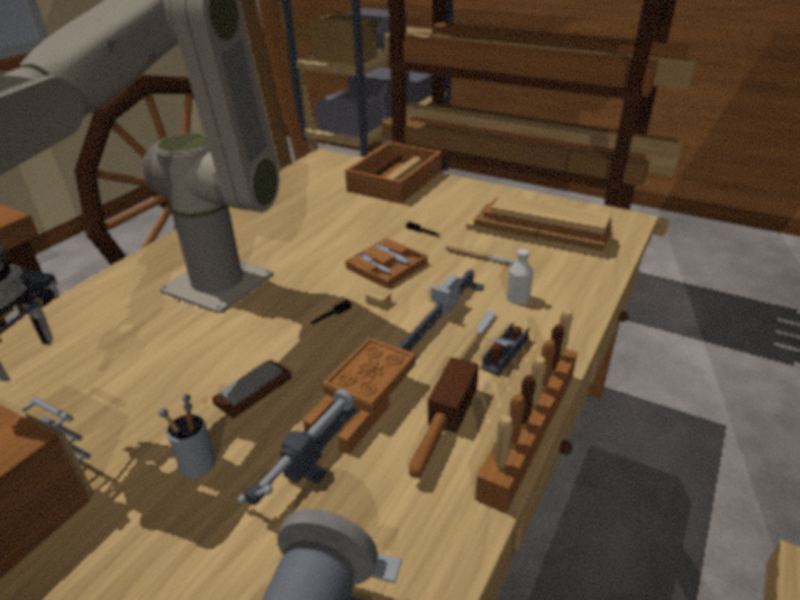

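Top view (800-px scale): the clamp runs from the tail foot at (252,280) to the screw at (650,287). The slide is at (310,277) with its jaw at (327,277), and the panel spans (438–522, 252–312). The tray is at (255,393). Pin candidates:
- two steel pins in the tray, at (237,398) and (270,405)
- two black look-alikes at (148,393) and (385,397), which I leave alone

Next I'll enlarge the tray and measure.

```bash
cat > b.py <<'E'
from h import *
np.set_printoptions(precision=4,suppress=True)
z=np.load('top0.npz'); im,d=z['im'],z['d']; P=cloud('top',d)
def rect(m):
    pts=P[m][:,:2].astype(np.float32)
    (c,s,a)=cv2.minAreaRect(pts*1000); return np.round(c,1),np.round(s,1),round(a,2),m.sum(),round(float(np.median(P[m][:,2])),4)
X,Y,Z=P[...,0],P[...,1],P[...,2]
def box(x0,x1,y0,y1,z0,z1): return (X>x0)&(X<x1)&(Y>y0)&(Y<y1)&(Z>z0)&(Z<z1)
print('panel',rect(box(.5,.7,-.29,-.06,.066,.09)))
m=box(.55,.65,.05,.3,.074,.1); print('slide',rect(m))
pts=P[m]
print('jaw', rect(m&(np.abs(X-.602)>.014)))
print('spine',rect(m&(np.abs(X-.602)<.016)))
print('slide any',rect(box(.55,.66,.05,.24,.055,.1)))
b=box(.57,.63,-.06,.09,.035,.055); print('bar1',rect(b)); 
b2=box(.57,.63,-.06,.30,.035,.055); q=P[b2]; print('barfit x=a*y+b',np.polyfit(q[:,1],q[:,0],1),len(q))
print('tail foot',rect(box(.55,.66,.25,.4,.015,.1)))
t=box(.25,.5,.15,.42,.02,.06); print('tray',rect(t))
print('offcut',rect(box(.40,.48,.07,.17,.015,.06)))
# rays over slide at row lines
for name in("bench",): print(np.median(Z[box(.4,.55,-.2,0,-.02,.02)]))
for k in ("pin","thick_pin"):
    for r in models.masks_of('top',k)[:5]:
        M=r['region']; v,u=np.nonzero(M); print(k,round(r['p'],2),u.mean(),v.mean(),rect(M&(d>0)))
a=cv2.resize(im[215:290,125:200],(600,600),interpolation=cv2.INTER_CUBIC)
cv2.imwrite('pics/tray0.png',a[:,:,::-1])
a=cv2.resize(im[150:210,150:290],(798,342),interpolation=cv2.INTER_CUBIC)
cv2.imwrite('pics/slide0.png',a[:,:,::-1])
E
python3 b.py
```

```text
panel (array([ 602.2, -189.9]), array([200. , 120.2]), 88.28, np.int64(2013), 0.0726)
slide (array([609.3, 171.7]), array([82.5, 49.5]), 88.71, np.int64(216), 0.0852)
jaw (array([620.8, 163.7]), array([86.5, 46.7]), 65.63, np.int64(54), 0.0862)
spine (array([605.2, 171.8]), array([83.3, 28.9]), 86.18, np.int64(185), 0.0851)
slide any (array([609.5, 171.7]), array([82.5, 49.5]), 88.4, np.int64(239), 0.0849)
bar1 (array([605.8,  15.6]), array([147. ,  10.6]), 88.77, np.int64(162), 0.0445)
barfit x=a*y+b [0.0165 0.6048] 339
tail foot (array([612.6, 283.3]), array([41.9, 59.7]), 29.8, np.int64(116), 0.0437)
tray (array([368.6, 287.9]), array([171. , 160.4]), 77.62, np.int64(1697), 0.0288)
offcut (array([440.1, 124. ]), array([42.6, 54.8]), 85.53, np.int64(226), 0.0307)
0.00044812831492935246
pin 0.61 171.57219251336898 262.2299465240642 (array([345.3, 255.8]), array([ 23.9, 111.9]), 75.41, np.int64(187), 0.0231)
pin 0.58 242.12025316455697 252.4873417721519 (array([366.3,  19.3]), array([111.5,  21.8]), 72.56, np.int64(157), 0.0178)
thick_pin 0.65 150.74324324324326 256.72297297297297 (array([363.1, 326.1]), array([ 23.9, 100.6]), 84.25, np.int64(148), 0.0254)
```

View pics/tray0.png

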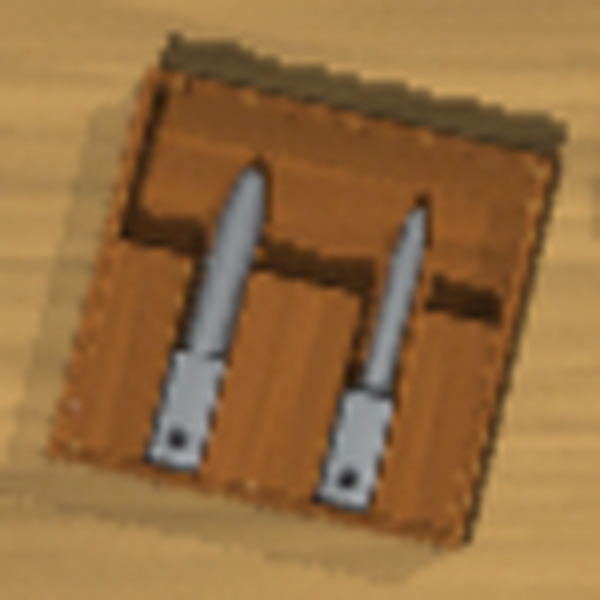

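View pics/slide0.png

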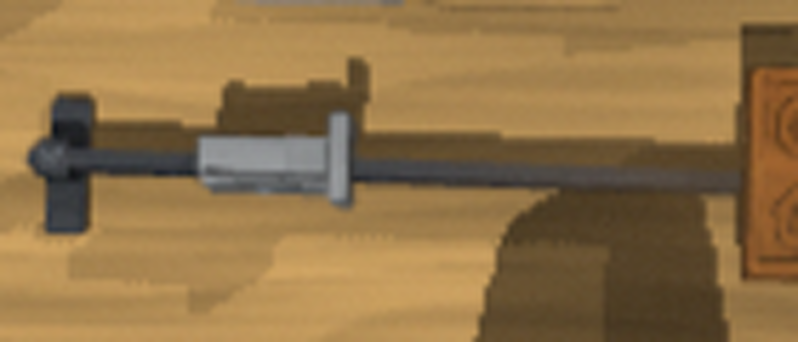

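The tray crop shows two steel pins. The left one, tip (255,170) and head (185,420), has a shank nearly as wide as its head, so it is the thick pin. The right one, tip (420,205) and head (355,450), has a slim shank about 60 % of the head width, so it is the thinner pin, in the tray's y = −35 slot. In the slide crop the tail foot is at (70,160), the spine at (200–330,163), the jaw at (340,160) and the panel edge at (748,170). One more measurement will set the hole grid.

```bash
cat > c.py <<'E'
from h import *
np.set_printoptions(precision=1,suppress=True,linewidth=200)
th=-0.02
for n in('top','scene'):
    z=np.load(n+'0.npz'); im,d=z['im'],z['d']; P=cloud(n,d)
    o=np.array([.605,0,0]); Rz=R.from_euler('z',th).as_matrix()
    C=(P-o)@Rz*1000   # clamp-aligned coords (y offset unknown)
    X,Y,Z=C[...,0],C[...,1],C[...,2]; ok=d>0
    def ext(nm,m,ax=1):
        q=C[m&ok]; 
        if len(q)<3: print(n,nm,len(q)); return
        print(n,nm,len(q),'min/p3/p97/max',np.r_[q.min(0)[ax],np.percentile(q[:,ax],[3,97]),q.max(0)[ax]],'med',np.median(q,0))
    B=lambda x0,x1,y0,y1,z0,z1:(X>x0)&(X<x1)&(Y>y0)&(Y<y1)&(Z>z0)&(Z<z1)
    ext('foot',B(-60,60,200,300,6,70)&(abs(X)>14)); ext('footmid',B(-14,14,225,300,50,90))
    ext('screwhd',B(-60,60,-500,-330,12,120)&(abs(X)>24))
    for s in(-42,42): ext('bearer%d'%s,B(s-14,s+14,-420,-260,30,52))
    ext('panel y',B(-55,55,-275,-60,66,90)); ext('panel x',B(-75,75,-250,-100,66,90),0)
    ext('jaw top',B(-40,40,100,160,80,95)&(abs(X)>12)); ext('spine',B(-12,12,100,250,78,95))
    ext('spine x',B(-20,20,150,210,76,95),0); ext('bar x',B(-14,14,-60,100,38,50),0)
    for y in(-40,0,40,80): ext('bar x@%d'%y,B(-14,14,y-20,y+20,38,50),0)
    t=np.linalg.inv(Rz)
# tray pin check in tray frame
z=np.load('top0.npz'); im,d=z['im'],z['d']; P=cloud('top',d)
C=(P-[.3686,.2879,0])@R.from_euler('z',-12.4,degrees=True).as_matrix()*1000
X,Y,Z=C[...,0],C[...,1],C[...,2]; hsv=cv2.cvtColor(im,cv2.COLOR_RGB2HSV)
for s in(-35,35):
    g=(hsv[...,1]<60)&(abs(Y-s)<20)&(abs(X)<85)
    for a in((-80,-30),(-25,5),(10,27),(27,60)):
        m=g&(X>a[0])&(X<a[1]); q=C[m]; print(s,a,len(q),q.mean(0) if len(q) else '',np.ptp(q[:,1]) if len(q) else '',q[:,0].max() if len(q) else '')
im=np.load('scene0.npz')['im']; cv2.imwrite('pics/bar.png',cv2.resize(im[160:240,230:330],(800,640)[:2],interpolation=cv2.INTER_CUBIC)[:600,:,::-1])
E
python3 c.py
```

```text
top foot 59 min/p3/p97/max [217.2 231.3 299.7 300. ] med [-14.7 293.8   9.4]
top footmid 1
top screwhd 62 min/p3/p97/max [-419.2 -418.1 -330.8 -330.4] med [ -26.6 -336.4   22.1]
top bearer-42 153 min/p3/p97/max [-336.4 -335.1 -267.7 -267. ] med [ -42.9 -300.8   44.4]
top bearer42 158 min/p3/p97/max [-336.5 -335.4 -266.8 -265.4] med [  40.1 -300.2   43.7]
top panel y 1851 min/p3/p97/max [-274.9 -262.   -94.5  -89.3] med [  -0.1 -176.9   72.4]
top panel x 1710 min/p3/p97/max [-58.8 -55.7  56.2  61.1] med [   0.4 -174.2   72.1]
top jaw top 33 min/p3/p97/max [130.5 130.6 142.  142.4] med [ 12.2 136.1  88.5]
top spine 168 min/p3/p97/max [130.5 132.8 211.1 212.9] med [  0.3 169.6  85.1]
top spine x 119 min/p3/p97/max [-9.1 -8.5  9.3 11.3] med [ -0.1 180.2  84.4]
top bar x 163 min/p3/p97/max [-4.9 -4.5  5.5  5.8] med [ 0.4 20.4 44.5]
top bar x@-40 44 min/p3/p97/max [-4.9 -4.9  5.4  5.7] med [ -0.9 -39.9  44.9]
top bar x@0 36 min/p3/p97/max [-3.8 -3.4  4.5  4.7] med [ 0.5 -0.7 44.6]
top bar x@40 44 min/p3/p97/max [-4.4 -4.2  5.7  5.8] med [-0.1 43.3 44.1]
top bar x@80 39 min/p3/p97/max [-4.5
[... 1084 characters left out ...]
 [-4.8 -4.7  6.3  6.3] med [ 2.  40.4 42.9]
scene bar x@80 20 min/p3/p97/max [-4.3 -3.4  7.5  7.5] med [ 2.4 78.2 43.1]
-35 (-80, -30) 93 [-51.6 -34.7  25.7] 21.334476211860345 -30.59484685421402
-35 (-25, 5) 34 [-10.2 -35.3  20.5] 13.457216360556146 4.201481528071777
-35 (10, 27) 17 [ 18.5 -35.6  22.5] 9.855880167840066 26.413778741062924
-35 (27, 60) 17 [ 34.9 -35.7  20.3] 9.207169109663127 46.59803334745727
35 (-80, -30) 95 [-51.8  35.4  26.5] 21.676418661821923 -30.260792638885462
35 (-25, 5) 48 [-10.3  34.6  23.1] 19.197442372576827 4.785743661562369
35 (10, 27) 29 [18.3 33.7 22.5] 16.329700575331493 26.61105229223881
35 (27, 60) 26 [35.5 33.6 20.8] 15.129226496267403 46.688818890978276
```

View pics/bar.png

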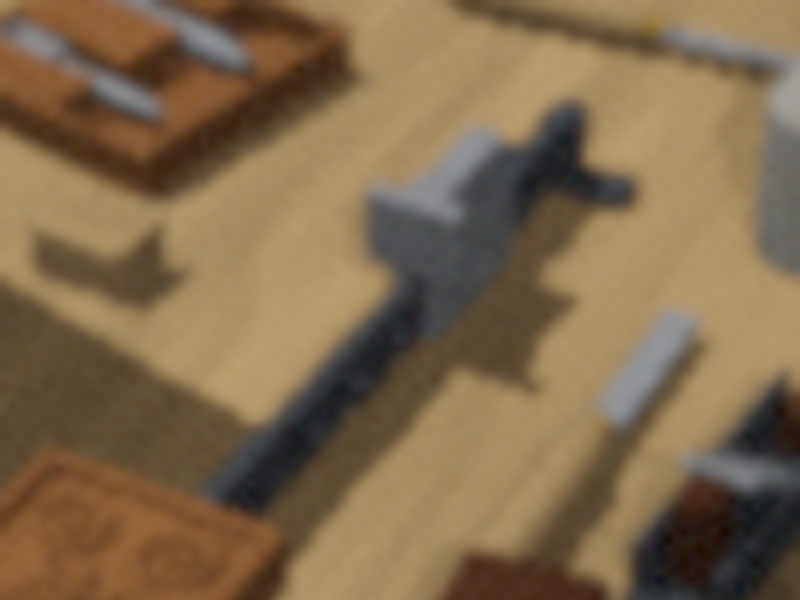

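The clamp frame fits:
- Bearer end at −275 and foot at +355 give a clamp y offset of −61.5 mm, with yaw about −0.02.
- Slide joint is about 0.053.
- Panel edge is at clamp y ≈ −28. At s = 0.24 the jaw gap is about 33 mm; at 0.28 the jaw would overlap the panel. The target is therefore s = 0.24, with the slide hole at world (0.605, −0.0015).
- The enlarged view shows the slide at (440,220) and the bar running to the panel at (220,490), but the holes don't show.
- The thin pin is confirmed in the y = −35 slot, with a 13 mm shank reading against 19 mm.

Now the slide.

```bash
cat > p.py <<'E'
import sys; from h import *
# usage: p.py x y z yawOfToolY(rad) -> travel/spin from present measured pose
def plan(x,y,z,w):
    s=robot.read_state(); M=R.from_rotvec(s['orientation']).as_matrix()
    t=M.T@(np.array([x,y,z])-s['tool_pos']); c=np.arctan2(M[1,1],M[0,1])
    sp=-(w-c); sp=(sp+np.pi/2)%np.pi-np.pi/2
    print('t',round(s['t'],2),'pos',np.round(s['tool_pos'],4),'yaw',round(c,4),'tilt',np.round(M[:2,2],4),'F',np.round(s['force'],1),'op',round(s['opening'],4),'q',np.round(s['q'],2)); print('travel',np.round(t,4),'spin',round(sp,4), 'rows',np.ceil(max(np.linalg.norm(t)/.0417,abs(sp)/.125)))
if __name__=='__main__': plan(*map(float,sys.argv[1:]))
E
python3 p.py .609 .1885 .16 -.02; python3 p.py .5 -.2 .24 -.02
```

```text
t 2.1 pos [ 0.1565 -0.5792  0.2357] yaw -1.307 tilt [ 0. -0.] F [-0.3  0.1  0.2] op 0.0932 q [-1.39  0.13  1.49  0.    1.52 -0.09]
travel [ 0.637  -0.6232  0.0756] spin -1.287 rows 22.0
t 2.1 pos [ 0.1565 -0.5792  0.2357] yaw -1.307 tilt [ 0. -0.] F [-0.3  0.1  0.2] op 0.0932 q [-1.39  0.13  1.49  0.    1.52 -0.09]
travel [ 0.4305 -0.2766 -0.0044] spin -1.287 rows 13.0
```

```bash
python3 -m inch '{"travel":[[0.637,-0.623,0],[0.637,-0.623,0],[0.637,-0.623,0],[0.637,-0.623,0],[0.637,-0.623,0],[0.637,-0.623,0],[0.637,-0.623,0],[0.637,-0.623,0],[0.637,-0.623,0],[0.637,-0.623,0]],"spin":[-0.12,-0.24,-0.36,-0.48,-0.6,-0.72,-0.84,-0.96,-1.08,-1.2]}' 0.45 && python3 p.py .609 .1885 .16 -.02
```

```text
t: 2.93
tool_pos: [0.3687, -0.2185, 0.236]
orientation: [2.33, 2.105, 0.0]
force: [0.7, -0.0, -0.4]
opening: 0.0512
gripper_force: 0.0
t 2.93 pos [ 0.3687 -0.2185  0.236 ] yaw -0.1015 tilt [ 0.0009 -0.0007] F [ 0.7 -0.  -0.4] op 0.0512 q [-0.65 -0.35  1.94  0.    1.56 -0.55]
travel [0.4293 0.1978 0.0759] spin -0.0815 rows 12.0
```

```bash
python3 -m inch '{"travel":[[0.429,0.198,0.03],[0.429,0.198,0.03],[0.429,0.198,0.03],[0.429,0.198,0.03],[0.429,0.198,0.03],[0.429,0.198,0.03],[0.429,0.198,0.03],[0.429,0.198,0.03],[0.429,0.198,0.03],[0.429,0.198,0.03]],"spin":[-0.08,-0.08,-0.08,-0.08,-0.08,-0.08,-0.08,-0.08,-0.08,-0.08]}' && python3 p.py .609 .1885 .16 -.02
```

```text
t: 3.77
tool_pos: [0.5824, 0.1387, 0.2091]
orientation: [2.251, 2.191, 0.0]
force: [0.8, -0.9, 0.8]
opening: 0.0512
gripper_force: 0.0
t 3.77 pos [0.5824 0.1387 0.2091] yaw -0.0267 tilt [0.0004 0.    ] F [ 0.8 -0.9  0.8] op 0.0512 q [ 0.15  0.14  1.53 -0.    1.47  0.17]
travel [0.0505 0.0252 0.0491] spin -0.0067 rows 2.0
```

```bash
python3 -m inch '{"travel":[[0,0,0],[0,0,0]],"spin":[0,0]}' >/dev/null; python3 p.py .609 .1885 .16 -.02
```

```text
t 3.93 pos [0.5816 0.1384 0.2077] yaw -0.0237 tilt [-0.0024 -0.0004] F [-0.2 -1.3 -0.7] op 0.0513 q [ 0.15  0.14  1.53 -0.    1.48  0.17]
travel [0.0508 0.0263 0.0476] spin -0.0037 rows 2.0
```

```bash
python3 -m inch '{"travel":[[0.0505,0.0265,0.03],[0.0505,0.0265,0.03],[0.0505,0.0265,0.06],[0.0505,0.0265,0.09],[0.0505,0.0265,0.11],[0.0505,0.0265,0.12],[0.0505,0.0265,0.13],[0.0505,0.0265,0.136],[0.0505,0.0265,0.136]],"spin":[0,0,0,0,0,0,0,0,0]}' && python3 p.py .609 .1885 .072 -.02
```

```text
t: 4.68
tool_pos: [0.6095, 0.1856, 0.0731]
orientation: [-2.252, -2.19, 0.0]
force: [-0.1, 0.3, -0.7]
opening: 0.0513
gripper_force: 0.0
t 4.68 pos [0.6095 0.1856 0.0731] yaw -0.0277 tilt [-0.0001 -0.0001] F [-0.1  0.3 -0.7] op 0.0513 q [ 0.22  0.35  1.53 -0.    1.25  0.24]
travel [ 0.0029 -0.0005  0.0011] spin -0.0077 rows 1.0
```

```bash
python3 -m inch '{"travel":[[0,0,0],[0,0,0],[0,0,0],[0,0,0],[0,0,0],[0,0,0]],"spin":[0,0,0,0,0,0]}' 1 40 && python3 p.py .6055 -.0015 .073 -.02
```

```text
t: 5.18
tool_pos: [0.609, 0.1864, 0.0738]
orientation: [-2.25, -2.191, 0.001]
force: [-6.7, -0.6, 7.6]
opening: 0.02
gripper_force: 40.0
t 5.18 pos [0.609  0.1864 0.0738] yaw -0.0267 tilt [-0.0011  0.    ] F [-6.7 -0.6  7.6] op 0.02 q [0.22 0.35 1.53 0.   1.26 0.24]
travel [-0.1879  0.0015  0.0008] spin -0.0067 rows 5.0
```

```bash
python3 -m inch '{"travel":[[-0.01,0,0],[-0.03,0,0],[-0.05,0,0],[-0.075,0.0005,0],[-0.1,0.0005,0],[-0.125,0.001,0],[-0.145,0.001,0],[-0.165,0.001,0],[-0.18,0.001,0],[-0.187,0.001,0]],"spin":[0,0,0,0,0,0,0,0,0,0]}' && python3 -m inch '{"travel":[[0,0,0],[0,0,0],[0,0,0]],"spin":[0,0,0]}' && python3 p.py .6055 -.0015 .073 -.02
cat > d.py <<'E'
from h import *
import sys
np.set_printoptions(precision=1,suppress=True,linewidth=200)
im,d=shot('top',sys.argv[1]); P=cloud('top',d)
C=(P-[.605,-.0615,0])@R.from_euler('z',-.02).as_matrix()*1000
X,Y,Z=C[...,0],C[...,1],C[...,2]
def ext(nm,m):
    q=C[m]
    if len(q)<3: print(nm,len(q)); return
    print(nm,len(q),'ymin/p3/p97/max',np.r_[q.min(0)[1],np.percentile(q[:,1],[3,97]),q.max(0)[1]],'med',np.median(q,0))
B=lambda x0,x1,y0,y1,z0,z1:(X>x0)&(X<x1)&(Y>y0)&(Y<y1)&(Z>z0)&(Z<z1)
ext('jaw',B(-40,40,-15,280,80,94)&(abs(X)>12)); ext('spine',B(-10,10,-15,280,79,92)); ext('panel',B(-55,55,-200,-10,66,79))
E
python3 d.py s1
```

```text
t: 6.02
tool_pos: [0.6046, -0.0018, 0.0738]
orientation: [-2.251, -2.189, 0.001]
force: [-7.3, 4.6, 7.5]
opening: 0.0196
gripper_force: 40.0
t: 6.27
tool_pos: [0.6046, -0.0018, 0.0738]
orientation: [-2.251, -2.19, 0.004]
force: [-8.0, -3.0, 9.5]
opening: 0.0196
gripper_force: 40.0
t 6.27 pos [ 0.6046 -0.0018  0.0738] yaw -0.0274 tilt [-0.002  -0.0013] F [-8.  -3.   9.5] op 0.0196 q [-0.09  0.28  1.63 -0.    1.24 -0.06]
travel [0.0004 0.0009 0.0008] spin -0.0074 rows 1.0
jaw 16 ymin/p3/p97/max [ 5.5  5.5 15.3 15.4] med [-19.3  10.5  88.2]
spine 19 ymin/p3/p97/max [ 5.9  5.9 18.4 18.4] med [-4.9 12.3 87.8]
panel 1624 ymin/p3/p97/max [-196.2 -192.   -42.4  -35.8] med [  -0.2 -116.3   72.1]
```

```bash
python3 -m inch '{"travel":[[0,0,0],[0,0,0],[0,0,0],[0,0,-0.01],[0,0,-0.04],[0,0,-0.08],[0,0,-0.1]],"spin":[0,0,0,0,0,0,0]}' 0.57 && python3 d.py s2; python3 p.py .38 .249 .12 1.354
```

```text
t: 6.9
tool_pos: [0.607, -0.0007, 0.1784]
orientation: [2.248, 2.189, 0.005]
force: [1.0, 0.2, 1.8]
opening: 0.0396
gripper_force: 0.0
jaw 27 ymin/p3/p97/max [ 5.5  5.6 15.  15.2] med [-14.9   9.7  87.3]
spine 23 ymin/p3/p97/max [ 6.   6.  16.5 18.2] med [-1.7  9.5 87.5]
panel 1519 ymin/p3/p97/max [-196.2 -192.1  -52.3  -46.3] med [  -0.2 -122.9   72.1]
t 6.95 pos [ 0.6092 -0.0008  0.1826] yaw -0.0267 tilt [ 0.0109 -0.0008] F [ 1.8 -0.2  2.9] op 0.04 q [-0.09  0.17  1.54  0.    1.42 -0.06]
travel [ 0.2436 -0.2365  0.0599] spin -1.3807 rows 12.0
```

```bash
python3 -m inch '{"travel":[[0.245,-0.236,0.0],[0.245,-0.236,0],[0.245,-0.236,0],[0.245,-0.236,0],[0.245,-0.236,0.02],[0.245,-0.236,0.03],[0.245,-0.236,0.04],[0.245,-0.236,0.05],[0.245,-0.236,0.06],[0.245,-0.236,0.06]],"spin":[-0.12,-0.24,-0.36,-0.48,-0.6,-0.72,-0.84,-0.96,-1.08,-1.2]}' >/dev/null && python3 -m inch '{"travel":[[0,0,0],[0,0,0],[0,0,0]],"spin":[-0.09,-0.18,-0.18]}' >/dev/null; python3 p.py .38 .249 .025 1.354
```

```text
t 8.03 pos [0.3761 0.251  0.1136] yaw 1.358 tilt [0.0004 0.0003] F [ 0.2 -0.4  0.8] op 0.0397 q [ 0.47 -0.19  2.03  0.    1.3  -0.88]
travel [-0.0042 -0.0011  0.0886] spin 0.004 rows 3.0
```

```bash
python3 -m inch '{"travel":[[-0.004,-0.001,0.02],[-0.004,-0.001,0.04],[-0.004,-0.001,0.055],[-0.004,-0.001,0.065],[-0.004,-0.001,0.075],[-0.004,-0.001,0.082],[-0.004,-0.001,0.087],[-0.004,-0.001,0.087],[-0.004,-0.001,0.087]],"spin":[0,0,0,0,0,0,0,0,0]}' ; python3 p.py .38 .249 .025 1.354
```

```text
t: 8.78
tool_pos: [0.38, 0.2488, 0.0265]
orientation: [0.342, 3.123, 0.0]
force: [-0.8, -1.0, 0.5]
opening: 0.0398
gripper_force: 0.0
t 8.78 pos [0.38   0.2488 0.0265] yaw 1.3527 tilt [0.0002 0.0001] F [-0.8 -1.   0.5] op 0.0398 q [ 0.47 -0.05  2.08  0.    1.11 -0.89]
travel [0.0001 0.0001 0.0015] spin -0.0013 rows 1.0
```

```bash
python3 -m inch '{"travel":[[0,0,0.0015],[0,0,0.0015],[0,0,0.0015],[0,0,0.0015],[0,0,0.0015],[0,0,0.0015],[0,0,0.0015]],"spin":[0,0,0,0,0,0,0]}' 1 60; python3 -m inch '{"travel":[[0,0,-0.003],[0,0,-0.008],[0,0,-0.015],[0,0,-0.025],[0,0,-0.035],[0,0,-0.05],[0,0,-0.065],[0,0,-0.08],[0,0,-0.08],[0,0,-0.08]],"spin":[0,0,0,0,0,0,0,0,0,0]}'
python3 - <<'E'
from h import *
im,d=shot('scene'); cv2.imwrite('pics/lift.png',cv2.resize(im[120:200,190:290],(800,600),interpolation=cv2.INTER_CUBIC)[:,:,::-1])
E
python3 p.py .503 -.0015 .10 1.5508
```

```text
t: 9.37
tool_pos: [0.38, 0.2488, 0.0249]
orientation: [0.341, 3.123, 0.0]
force: [0.4, -0.1, 0.9]
opening: 0.0101
gripper_force: 60.0
t: 10.2
tool_pos: [0.3809, 0.2493, 0.1063]
orientation: [0.341, 3.12, 0.003]
force: [-0.7, -0.3, -1.1]
opening: 0.0107
gripper_force: 60.0
t 10.25 pos [0.3801 0.2489 0.1051] yaw 1.353 tilt [0.001  0.0005] F [-0.3 -0.1 -3. ] op 0.0106 q [ 0.47 -0.17  2.03  0.    1.28 -0.89]
travel [-0.1741 -0.2179  0.005 ] spin -0.1978 rows 7.0
```

View pics/lift.png

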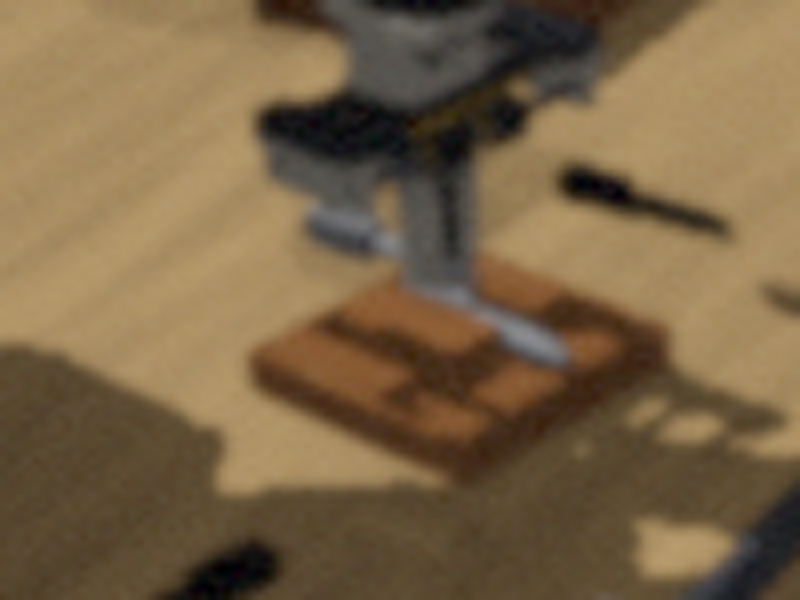

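The view shows the thin pin hanging between the fingers at (440,270), head up-left at (340,230). The thick pin is still in the tray, tip at (530,340). Now to carry it to the put-down spot on the insertion line.

```bash
python3 -m inch '{"travel":[[-0.01,-0.012,0],[-0.03,-0.037,0],[-0.052,-0.065,0],[-0.077,-0.097,0],[-0.1,-0.126,0],[-0.122,-0.155,0],[-0.145,-0.182,0],[-0.162,-0.204,0],[-0.172,-0.216,0],[-0.174,-0.218,0]],"spin":[-0.02,-0.04,-0.06,-0.08,-0.1,-0.12,-0.14,-0.16,-0.18,-0.198]}'; python3 -m inch '{"travel":[[0,0,0],[0,0,0],[0,0,0]],"spin":[0,0,0]}'>/dev/null;  cat > e.py <<'E'
from h import *
import sys
np.set_printoptions(precision=4,suppress=True)
x0,x1,y0,y1,z0,z1=map(float,sys.argv[1:7])
for n in('top','scene'):
    im,d=shot(n); P=cloud(n,d); m=(d>0)
    for i,(a,b) in enumerate(((x0,x1),(y0,y1),(z0,z1))): m&=(P[...,i]>a)&(P[...,i]<b)
    v,u=np.nonzero(m); q=P[m]
    if len(q)<5: print(n,len(q)); continue
    for a in np.arange(x0,x1,.01):
        k=q[(q[:,0]>=a)&(q[:,0]<a+.01)]
        if len(k)>1: print(n,round(a+.005,3),len(k),'ymed',np.median(k[:,1]),'ymin/max',k[:,1].min(),k[:,1].max(),'zmax',np.percentile(k[:,2],90))
    if len(sys.argv)>7:
        c=im[max(v.min()-15,0):v.max()+15,max(u.min()-20,0):u.max()+20]; cv2.imwrite(f'pics/{sys.argv[7]}_{n}.png',cv2.resize(c,None,fx=8,fy=8,interpolation=cv2.INTER_CUBIC)[:600,:800,::-1])
E
python3 e.py .38 .58 -.03 .03 .05 .115; python3 p.py .503 -.0015 .02 1.5508
```

```text
t: 11.08
tool_pos: [0.5028, -0.0044, 0.1035]
orientation: [-0.034, -3.14, 0.001]
force: [-0.3, 0.2, -2.1]
opening: 0.0103
gripper_force: 60.0
top 0.415 18 ymed 0.0012560620693962059 ymin/max -0.0064149879964441915 0.00888989321709102 zmax 0.10621350839718569
top 0.425 18 ymed 0.0013089076780733087 ymin/max -0.006343395623364303 0.008976888778046923 zmax 0.10603194467203843
top 0.435 23 ymed 0.0029041485202530425 ymin/max -0.006234918592982346 0.009092695131884541 zmax 0.10647604792951007
top 0.445 19 ymed 2.684851092293189e-06 ymin/max -0.00615434957891286 0.00918306545972062 zmax 0.1066953539060513
top 0.455 15 ymed 8.261263790801214e-05 ymin/max -0.009232820253111309 0.00920906114328395 zmax 0.10703400182318053
top 0.465 8 ymed 0.0016341345628030982 ymin/max -0.0029939265261016354 0.006243283475924871 zmax 0.103218906766446
scene 0.415 9 ymed -0.008182070300459476 ymin/max -0.010288579928465658 -0.0046921139086405494 zmax 0.09791617981496048
scene 0.425 13 ymed -0.009635036425698185 ymin/max -0.015375874414734647 -0.004095942396957208 zmax 0.10389505461690277
scene 0.435 14 ymed -0
[... 666 characters left out ...]
3639 zmax 0.10072923782124729
scene 0.495 10 ymed -0.019516861012621622 ymin/max -0.021844608860460912 -0.016368472696062675 zmax 0.11250726991577817
scene 0.505 22 ymed -0.00845035485700496 ymin/max -0.02240629489317758 0.017396728864990885 zmax 0.1127104636655368
scene 0.515 30 ymed -0.0034951356394674615 ymin/max -0.024494431364128877 0.013641010852654123 zmax 0.11326278747275224
scene 0.525 4 ymed -0.002361186017497352 ymin/max -0.002709444656752713 -0.0013518198141401205 zmax 0.09771708736284272
t 11.43 pos [ 0.5021 -0.0006  0.1045] yaw 1.5522 tilt [-0.0005  0.0002] F [ 1.3  0.4 -2. ] op 0.0105 q [-0.1  -0.03  1.9   0.    1.27 -1.66]
travel [-0.001  -0.0009  0.0845] spin 0.0014 rows 3.0
```

The pin is level: head top is flat at z 0.106, so the axis is 8 mm below the TCP. Lowering until the head rests on the bench.

```bash
python3 -m inch '{"travel":[[0,0,0.02],[0,0,0.04],[0,0,0.055],[0,0,0.065],[0,0,0.074],[0,0,0.079],[0,0,0.082],[0,0,0.084],[0,0,0.085],[0,0,0.085]],"spin":[0,0,0,0,0,0,0,0,0,0]}'; python3 p.py .503 -.0015 .018 1.5508
```

```text
t: 12.27
tool_pos: [0.5031, -0.0018, 0.0202]
orientation: [0.031, 3.141, -0.0]
force: [-0.4, 0.7, -1.8]
opening: 0.0104
gripper_force: 60.0
t 12.27 pos [ 0.5031 -0.0018  0.0202] yaw 1.5509 tilt [ 0.0008 -0.    ] F [-0.4  0.7 -1.8] op 0.0104 q [-0.11  0.09  1.95  0.    1.1  -1.66]
travel [0.0001 0.0003 0.0022] spin 0.0001 rows 1.0
```

```bash
python3 -m inch '{"travel":[[0,0,0.001],[0,0,0.0015],[0,0,0.0015],[0,0,0.0015]],"spin":[0,0,0,0]}'; python3 p.py .503 -.0015 .018 1.5508
```

```text
t: 12.6
tool_pos: [0.5033, -0.0018, 0.0188]
orientation: [0.031, 3.14, -0.0]
force: [1.4, 1.1, 1.2]
opening: 0.0103
gripper_force: 60.0
t 12.6 pos [ 0.5033 -0.0018  0.0188] yaw 1.5509 tilt [ 0.0014 -0.0001] F [1.4 1.1 1.2] op 0.0103 q [-0.11  0.1   1.95  0.    1.1  -1.66]
travel [0.0003 0.0003 0.0008] spin 0.0001 rows 1.0
```

```bash
python3 -m inch '{"travel":[[0,0,0],[0,0,0],[0,0,0],[0,0,0],[0,0,-0.01],[0,0,-0.04],[0,0,-0.08],[0.04,0,-0.12],[0.08,0,-0.15],[0.08,0,-0.15]],"spin":[0,0,0,0,0,0,0,0,0,0]}' 0.57; python3 e.py .38 .56 -.04 .04 .006 .035 put; python3 p.py .43 0 .07 1.5508
```

```text
t: 13.43
tool_pos: [0.4219, -0.0001, 0.1719]
orientation: [0.031, 3.138, -0.001]
force: [-1.7, -0.1, 0.6]
opening: 0.04
gripper_force: 0.0
top 0.495 10 ymed -0.0035209597889976647 ymin/max -0.0369327972687698 0.0030804578982189315 zmax 0.01851569108901454
top 0.505 13 ymed -0.0001933980687597349 ymin/max -0.006863509308103741 0.02975583654173314 zmax 0.01510974403015517
top 0.515 10 ymed -7.759299279641758e-05 ymin/max -0.006740521346769555 0.02984402706029533 zmax 0.01652556860964254
top 0.525 6 ymed -0.00162582376532524 ymin/max -0.0033156905622734566 2.051352538998477e-05 zmax 0.016684115372592623
top 0.555 2 ymed 0.005222924805535139 ymin/max -0.02652413411815651 0.03696998372922679 zmax 0.006568114895806843
scene 0.385 7 ymed 0.0368914837919031 ymin/max 0.029830561744106476 0.039915125692416065 zmax 0.018753099162237243
scene 0.415 12 ymed -0.006054657359457538 ymin/max -0.013650646704485125 0.007882700587774738 zmax 0.01961940673278839
scene 0.425 11 ymed -0.009162528729509956 ymin/max -0.013119426839233506 0.006631134039352782 zmax 0.019626294156510737
scene 0.435 16 ymed -0.0
[... 679 characters left out ...]
6128135009760868
scene 0.495 7 ymed -0.007196419492079165 ymin/max -0.010480131292774475 -0.001089417935623449 zmax 0.015315318476769212
scene 0.505 6 ymed -0.0049639733198437175 ymin/max -0.011569255858432936 0.001094706618389174 zmax 0.014602180711374702
scene 0.515 7 ymed -0.0074608329559912034 ymin/max -0.011479383434857215 0.002266779231626548 zmax 0.015331795952304607
scene 0.525 5 ymed -0.005540782237092756 ymin/max -0.008225754960425435 -0.0035026144974805717 zmax 0.013235175687292534
t 13.53 pos [ 4.229e-01 -2.000e-04  1.723e-01] yaw 1.551 tilt [ 0.0061 -0.0008] F [ 1.4 -0.7  0.1] op 0.0397 q [-0.12 -0.34  2.04 -0.    1.43 -1.67]
travel [-0.0065  0.0004  0.1024] spin 0.0002 rows 3.0
```

View pics/put_scene.png

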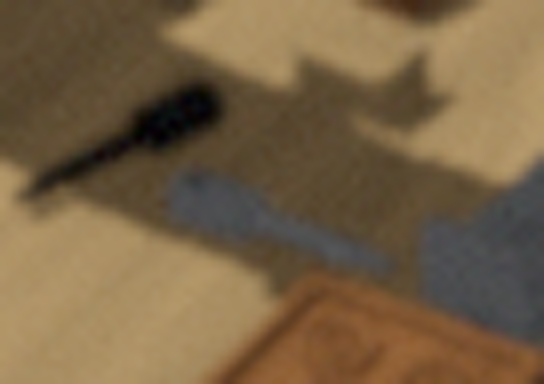

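The scene crop shows the pin flat on the bench, head at (205,200) and tip at (385,265), pointing at the slide at (490,260). The black look-alike at (180,115) is clear of it. The head spans x ≈ 0.413–0.458, so I'll grip it at 0.432.

```bash
python3 -m inch '{"travel":[[-0.009,0.0005,0.03],[-0.009,0.0005,0.07],[-0.009,0.0005,0.1],[-0.009,0.0005,0.12],[-0.009,0.0005,0.135],[-0.009,0.0005,0.145],[-0.009,0.0005,0.15],[-0.009,0.0005,0.152],[-0.009,0.0005,0.152]],"spin":[0,0,0,0,0,0,0,0,0]}'; python3 p.py .4325 0 .0185 1.5508
```

```text
t: 14.28
tool_pos: [0.4305, 0.0004, 0.0172]
orientation: [-0.031, -3.137, -0.0]
force: [-15.5, 1.4, 20.6]
opening: 0.04
gripper_force: 9.8
t 14.28 pos [4.305e-01 4.000e-04 1.720e-02] yaw 1.5512 tilt [-0.0043  0.0004] F [-15.5   1.4  20.6] op 0.04 q [-0.12 -0.09  2.14 -0.    1.1  -1.67]
travel [-0.002  -0.0003 -0.0013] spin 0.0004 rows 1.0
```

```bash
python3 -m inch '{"travel":[[0,0,-0.004],[-0.001,0,-0.004],[-0.001,0,-0.004]],"spin":[0,0,0]}'; python3 p.py .4325 0 .0185 1.5508
```

```text
t: 14.53
tool_pos: [0.434, -0.0, 0.0211]
orientation: [0.031, 3.139, -0.0]
force: [-0.4, -0.5, 0.5]
opening: 0.0397
gripper_force: 0.0
t 14.53 pos [ 0.434  -0.      0.0211] yaw 1.551 tilt [ 0.0023 -0.0003] F [-0.4 -0.5  0.5] op 0.0397 q [-0.12 -0.1   2.14 -0.    1.1  -1.67]
travel [ 0.0015 -0.      0.0026] spin 0.0002 rows 1.0
```

```bash
python3 -m inch '{"travel":[[0.0005,0,0.0015],[0.0005,0,0.0015],[0.0005,0,0.0015],[0.0005,0,0.0015],[0.0005,0,0.0015],[0.0005,0,0.0015],[0.0005,0,0.0015],[0.0005,0,0.0015]],"spin":[0,0,0,0,0,0,0,0]}' 1 50; python3 p.py .4325 -.0015 .0325 1.5508
```

```text
t: 15.2
tool_pos: [0.432, 0.0002, 0.0186]
orientation: [-0.031, -3.141, -0.0]
force: [-0.3, -0.5, -1.9]
opening: 0.0199
gripper_force: 50.0
t 15.2 pos [4.32e-01 2.00e-04 1.86e-02] yaw 1.551 tilt [-0.0003  0.0001] F [-0.3 -0.5 -1.9] op 0.0199 q [-0.12 -0.1   2.14  0.    1.1  -1.67]
travel [-0.0005 -0.0017 -0.0139] spin 0.0002 rows 1.0
```

```bash
python3 -m inch '{"travel":[[0,0,-0.006],[0,0.0015,-0.012],[0,0.0015,-0.014],[-0.02,0.0015,-0.014],[-0.04,0.0015,-0.014],[-0.052,0.0015,-0.014],[-0.052,0.0015,-0.014],[-0.052,0.0015,-0.014],[-0.052,0.0015,-0.014]],"spin":[0,0,0,0,0,0,0,0,0]}'; python3 e.py .45 .67 -.05 .05 .02 .07 ins; python3 p.py .5668 -.0007 .0326 1.5508
```

```text
t: 15.95
tool_pos: [0.4833, 0.0008, 0.0325]
orientation: [-0.031, -3.14, -0.0]
force: [-0.3, -0.6, -2.1]
opening: 0.02
gripper_force: 50.0
top 0.575 4 ymed -0.001092462486601188 ymin/max -0.0027400722396453275 0.0005762434456347068 zmax 0.029238487860692275
top 0.585 3 ymed -0.002706894785250163 ymin/max -0.04691192983497357 0.0005814864506752237 zmax 0.060726481137272574
top 0.595 69 ymed -0.008937310016327447 ymin/max -0.045537819680994567 0.026980789582968595 zmax 0.06454146506825134
top 0.605 23 ymed 0.040000562703971336 ymin/max 0.030161923151984304 0.04987925556528248 zmax 0.04781240517357736
top 0.615 4 ymed 0.045106399174629566 ymin/max 0.02698085501612929 0.04986358656521102 zmax 0.051052323208977346
scene 0.475 12 ymed -0.023483357902444435 ymin/max -0.0271799345949163 0.015415876250382543 zmax 0.044656104721723155
scene 0.485 43 ymed -0.010293988587777192 ymin/max -0.029762287131328558 0.013668381559943099 zmax 0.06369689127860474
scene 0.495 60 ymed -0.008391860102807736 ymin/max -0.028465357773711952 0.020780779027425145 zmax 0.06199811639517096
scene 0.505 16 ymed -0.00
[... 292 characters left out ...]
2488844924795064 zmax 0.0303946879269827
scene 0.535 5 ymed -0.004403764485825135 ymin/max -0.008849008740983155 0.0019438730349602418 zmax 0.03107612266928761
scene 0.545 6 ymed -0.005947959476653497 ymin/max -0.007803382900607669 -0.0033746971999034647 zmax 0.03097139435794022
scene 0.605 4 ymed 0.04643498429444909 ymin/max 0.03608085399618366 0.049513918659020884 zmax 0.04430959392368761
scene 0.615 97 ymed 0.0018083345258205208 ymin/max -0.0463464512667735 0.04870245046418675 zmax 0.0627560219508355
t 16.05 pos [0.4832 0.0008 0.0325] yaw 1.5511 tilt [-0.001   0.0001] F [ 0.3  0.3 -2. ] op 0.0198 q [-0.1   0.02  1.99 -0.    1.13 -1.66]
travel [-0.0836  0.0002 -0.0002] spin 0.0003 rows 3.0
```

View pics/ins_top.png

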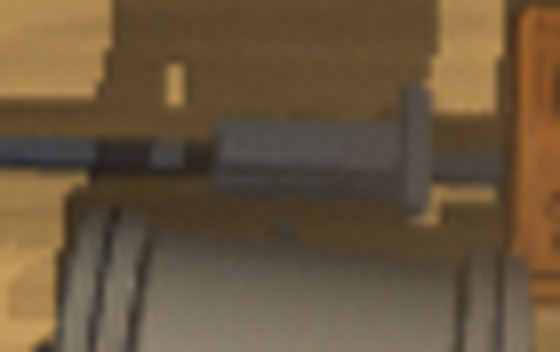

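The top crop shows the pin's nose at (287,228), directly in line with the slide's hole. From the spine end (215) and the jaw face (430), the hole should be at column ≈ 289. Pushing in gently.

```bash
python3 -m inch '{"travel":[[-0.004,0,0],[-0.008,0,0],[-0.011,0,0],[-0.014,0,0],[-0.017,0,0],[-0.02,0,0],[-0.023,0,0],[-0.026,0,0],[-0.029,0,0],[-0.032,0,0]],"spin":[0,0,0,0,0,0,0,0,0,0]}'; python3 p.py .5668 -.0007 .0326 1.5508
```

```text
t: 16.88
tool_pos: [0.5165, 0.0, 0.0327]
orientation: [-0.031, -3.141, -0.0]
force: [0.8, -0.4, -2.0]
opening: 0.0191
gripper_force: 50.0
t 16.88 pos [0.5165 0.     0.0327] yaw 1.551 tilt [-0.  0.] F [ 0.8 -0.4 -2. ] op 0.0191 q [-0.1   0.11  1.9   0.    1.13 -1.65]
travel [-0.0503  0.0003  0.0001] spin 0.0002 rows 2.0
```

```bash
python3 -m inch '{"travel":[[-0.004,0,0],[-0.008,0,0],[-0.012,0,0],[-0.016,0,0],[-0.02,0,0],[-0.024,0,0],[-0.028,0,0],[-0.032,0,0],[-0.036,0,0],[-0.04,0,0]],"spin":[0,0,0,0,0,0,0,0,0,0]}'; python3 p.py .5668 -.0007 .0326 1.5508
```

```text
t: 17.72
tool_pos: [0.5566, -0.0008, 0.0327]
orientation: [-0.031, -3.141, -0.0]
force: [-0.0, -0.5, -3.4]
opening: 0.0196
gripper_force: 50.0
t 17.72 pos [ 0.5566 -0.0008  0.0327] yaw 1.551 tilt [-0.0001  0.    ] F [-0.  -0.5 -3.4] op 0.0196 q [-0.09  0.21  1.79  0.    1.14 -1.64]
travel [-0.0102  0.0003  0.0001] spin 0.0002 rows 1.0
```

Smooth, with no lateral load. Pushing the last stretch until the shoulder meets the cheek.

```bash
python3 -m inch '{"travel":[[-0.003,0,0],[-0.005,0,0],[-0.007,0,0],[-0.009,0,0],[-0.01,0,0],[-0.011,0,0],[-0.012,0,0]],"spin":[0,0,0,0,0,0,0]}'; python3 p.py .5668 -.0007 .0326 1.5508
```

```text
t: 18.3
tool_pos: [0.5682, -0.001, 0.0327]
orientation: [-0.031, -3.141, -0.0]
force: [0.6, 0.1, -1.8]
opening: 0.0195
gripper_force: 50.0
t 18.3 pos [ 0.5682 -0.001   0.0327] yaw 1.551 tilt [-0.0001  0.    ] F [ 0.6  0.1 -1.8] op 0.0195 q [-0.09  0.24  1.76  0.    1.15 -1.64]
travel [0.0014 0.0003 0.0001] spin 0.0002 rows 1.0
```

```bash
python3 -m inch '{"travel":[[-0.001,0,0],[-0.002,0,0],[-0.003,0,0],[-0.003,0,0]],"spin":[0,0,0,0]}'
```

```text
t: 18.63
tool_pos: [0.5688, -0.001, 0.0321]
orientation: [-0.031, -3.136, -0.0]
force: [-9.9, -0.9, 5.5]
opening: 0.0195
gripper_force: 50.0
```

```bash
python3 e.py .53 .70 -.05 .05 .01 .04 home | grep -v "0.0000"; python3 p.py .57 -.0007 .0326 1.5508
```

```text
top 0
scene 0.605 2 ymed -0.0024944705974770387 ymin/max -0.04983406068174656 0.044845119486792484 zmax 0.03825672112841102
scene 0.615 54 ymed -0.005534569486702667 ymin/max -0.04396109679848914 0.04968579849885513 zmax 0.035374808285723376
scene 0.625 11 ymed -0.005455801511024316 ymin/max -0.010819835786784138 0.02285658479205177 zmax 0.0292318853475948
scene 0.635 8 ymed -0.007365881513746453 ymin/max -0.010746364906849881 -0.0010185177239894205 zmax 0.027137371165673017
scene 0.645 7 ymed -0.007003312896055935 ymin/max -0.009387370980108445 -0.003390741841250655 zmax 0.028240013683264367
scene 0.655 8 ymed -0.005686241787366153 ymin/max -0.011154199542948828 -0.0012455615749579207 zmax 0.026302967737519178
scene 0.665 5 ymed -0.0053668843979225445 ymin/max -0.007207416352619678 -0.004366031714524876 zmax 0.026242276277969333
t 18.73 pos [ 0.5688 -0.001   0.0321] yaw 1.5511 tilt [-0.0053  0.0001] F [-10.5   0.3   4.3] op 0.0197 q [-0.09  0.24  1.75 -0.    1.15 -1.64]
travel [-0.0012  0.0003 -0.0005] spin 0.0003 rows 1.0
```

Contact is at −10 N with the nose out to x ≈ 0.67 on the far side; the shoulder against the cheek predicts 0.667. The pin is fully home, so I'll release, back off and check.

```bash
python3 -m inch '{"travel":[[0,0,0],[0,0,0],[0,0,0],[0,0,0],[0,0,-0.02],[0,0,-0.05],[0,0,-0.09],[0.04,0,-0.12],[0.08,0,-0.15],[0.12,0,-0.18]],"spin":[0,0,0,0,0,0,0,0,0,0]}' 0.6; python3 -m inch '{"travel":[[0.04,0,0],[0.08,0,0],[0.12,0,0],[0.12,-0.04,0],[0.12,-0.08,0],[0.12,-0.12,0],[0.12,-0.15,0],[0.12,-0.15,0],[0.12,-0.15,0]],"spin":[0,0,0,0,0,0,0,0,0]}'; python3 d.py fin; python3 e.py .53 .70 -.05 .05 .012 .04 end
```

```text
t: 19.57
tool_pos: [0.4704, 0.0009, 0.1991]
orientation: [0.031, 3.141, -0.0]
force: [0.6, 1.1, 1.0]
opening: 0.0369
gripper_force: 0.0
t: 20.32
tool_pos: [0.3481, -0.148, 0.1981]
orientation: [0.037, 3.141, -0.0]
force: [1.2, 0.0, -0.3]
opening: 0.0375
gripper_force: 0.0
jaw 31 ymin/p3/p97/max [ 5.6  5.7 16.  16.2] med [-14.5  10.   88.4]
spine 155 ymin/p3/p97/max [ 5.8  6.4 84.9 88.1] med [-0.2 46.8 84.6]
panel 1730 ymin/p3/p97/max [-196.3 -191.8  -33.   -28.9] med [  -0.1 -112.4   72.1]
top 0.545 6 ymed -0.0013296650454326202 ymin/max -0.009605920867747645 0.006879032682478902 zmax 0.02984319820387915
top 0.555 18 ymed -0.001254340841577689 ymin/max -0.009495096782069896 0.006967090444677726 zmax 0.030631371731212532
top 0.565 18 ymed -0.0011729532591287584 ymin/max -0.009454624245450415 0.007064859681662063 zmax 0.03225156629663937
top 0.575 18 ymed -0.0010958015707209657 ymin/max -0.009360731685382397 0.007156699838734137 zmax 0.03268543528604122
top 0.585 18 ymed -0.0009979372544271512 ymin/max -0.00916608148619712 0.007245691945401636 zmax 0.03396425464143078
top 0.595 22 ymed
[... 935 characters left out ...]
ed -0.0019021256836062594 ymin/max -0.04218631672221107 0.049104726264362575 zmax 0.03713120549741511
scene 0.625 11 ymed -0.008053907876341415 ymin/max -0.030217365800302987 0.014801413220346338 zmax 0.031224734762684947
scene 0.635 8 ymed -0.008503900924997143 ymin/max -0.013853694318270549 -0.002379932657097461 zmax 0.031675258167614795
scene 0.645 10 ymed -0.007863309977657662 ymin/max -0.010523222632717766 0.0005011294074970252 zmax 0.03306592719503426
scene 0.655 6 ymed -0.006537065584597879 ymin/max -0.010641007498738086 0.0012352423480833652 zmax 0.03244120559280572
scene 0.665 4 ymed -0.006825898008541775 ymin/max -0.009396256269431413 -0.0030543992510347895 zmax 0.03495261124555691
```

```bash
python3 -c "
import cv2
a=cv2.imread('pics/fin.png')[110:280,140:340]; a=cv2.resize(a,None,fx=3,fy=3,interpolation=cv2.INTER_CUBIC)[:, :]
b=cv2.imread('pics/end_scene.png'); print(b.shape)
h=min(600,max(a.shape[0],b.shape[0])); 
cv2.imwrite('pics/fin2.png',cv2.resize(a,(600,510)))"
```

```text
(376, 552, 3)
```

View pics/fin2.png

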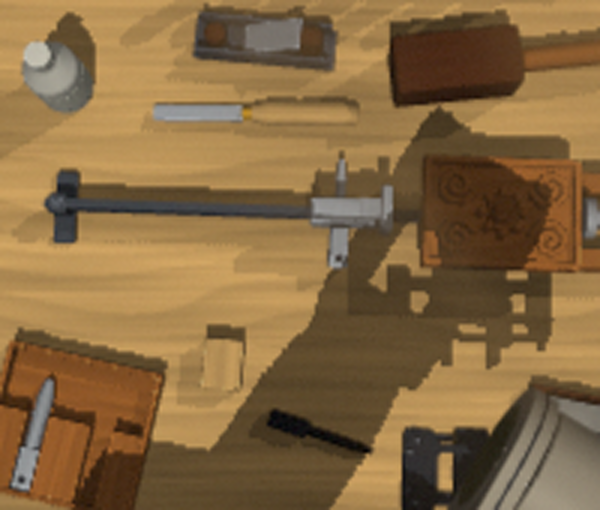

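View pics/end_scene.png

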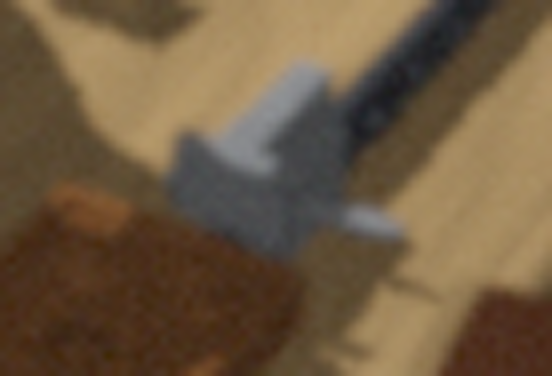

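The top view shows the pin through the slide, head at (338,245) and nose at (342,165). The slide's jaw sits close before the panel, the thick pin is still in the tray at (35,430), and everything else is undisturbed. The scene crop shows the nose standing out on the far side at (375,222). A final check of the shoulder gap follows.

Run:
```python
from h import *
np.set_printoptions(precision=4,suppress=True)
im,d=shot('top'); P=cloud('top',d)
m=(abs(P[...,1]+.001)<.007)&(P[...,2]>.012)&(P[...,2]<.05)&(P[...,0]>.52)&(P[...,0]<.7)
q=P[m]; q=q[q[:,0].argsort()]; print('back',q[:5],'tip',q[-5:])
h=q[q[:,0]<.585]; print('tilt head',np.polyfit(h[:,0],h[:,2],1)); h=q[(q[:,0]>.622)&(q[:,0]<.648)]; print('shank tilt',np.polyfit(h[:,0],h[:,2],1))
c=P[(abs(P[...,1]-.015)<.01)&(P[...,2]>.03)&(P[...,2]<.06)&(P[...,0]>.57)&(P[...,0]<.62)]; print('cheek x',np.percentile(c[:,0],[2,20,50]))
# same sampling: rows of first/last head pixel along the pin's column
```

```text
back [[ 0.5479  0.0036  0.032 ]
 [ 0.5483  0.0003  0.0274]
 [ 0.5486 -0.0063  0.0249]
 [ 0.5487 -0.003   0.0242]
 [ 0.5515  0.0036  0.029 ]] tip [[ 0.657  -0.0053  0.0348]
 [ 0.66   -0.0052  0.0368]
 [ 0.6606 -0.002   0.0331]
 [ 0.6636 -0.0019  0.0347]
 [ 0.6639 -0.0052  0.0337]]
tilt head [ 0.1079 -0.0315]
shank tilt [ 0.086  -0.0202]
cheek x [0.5719 0.5815 0.5931]
```

Head back at 0.548 puts the shoulder at about 0.591, against the cheek face at 0.592. Tilt is about 0.1 rad (limit 0.15), and the jaw-to-panel gap is about 34 mm. Handing in.

```bash
python3 -c "
from plant import close_job; print(close_job())"
```

```text
the job is handed in; nothing more can be done
None
```

I handed the job in with the slide at the 0.24 m hole, a jaw gap to the panel of about 34 mm, and the thinner pin pushed through with its head against the cheek; the panel, thick pin and other things in the last top view were where they started, and the hand-in gave no verdict.

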